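# Pack the lidded specimens into the transport tray

### The job

Pack the orange transport tray for the courier: put each of the four lidded containers (large jar, small jar, slim tube canister, slide box) upright into the recess made for it in the tray, fully seated on the recess floor. The jar and the slide box that have no lid must not travel: leave them standing where they are.

Things in the scene. Friction and masses are not known exactly. Their poses are not given: they have to be found in the camera images.
- jar_large: large specimen jar with its lid on: frosted round jar 56 mm across, ribbed white screw lid 60 mm across and 18 mm high on top, 70 mm high in all, about 110 g. Standing upright. Origin: centre of its underside, on the worktop at the start; z up (upright).
- jar_small: small specimen jar with its lid on: 41 mm across, ribbed white screw lid 43 mm across and 16 mm high on top, 50 mm high in all, about 60 g. Standing upright. Origin: centre of its underside, on the worktop at the start; z up (upright).
- tube_can: slim round canister for one tube, with its lid on: 26 mm across, ribbed white lid 28 mm across and 22 mm high on top, 85 mm high in all, about 40 g. Standing upright. Origin: centre of its underside, on the worktop at the start; z up (upright).
- slide_box: slide box with its lid on: closed flat-topped box 84 mm long (its x), 30 mm wide (its y), 32 mm high, white lid forming the top 12 mm, about 60 g. Origin: centre of its underside, on the worktop at the start; z up (upright).
- open_jar: look-alike: frosted jar of the large size WITHOUT a lid, open and empty, 56 mm across, 60 mm high. Stays where it is. Origin: centre of its underside, on the worktop at the start; z up (upright).
- open_slides: look-alike: slide box WITHOUT a lid, open at the top with three glass slides showing, 84 mm long (its x), 30 mm wide (its y), 28 mm high. Stays where it is. Origin: centre of its underside, on the worktop at the start; z up (upright).
- holder_large: grey holder with a dark recess floor for the large jar: block 90 x 90 x 16 mm with a round recess 70 mm across; recess 10 mm deep, its floor 6 mm above the origin. Origin: centre of the block's underside, 4 mm above the worktop; z up; fixed in the orange tray (204 x 252 mm, rim 22 mm above the worktop) with the other holders, two by two in any arrangement, 100 mm apart along x, 125 mm along y.
- holder_small: grey holder with a dark recess floor for the small jar: block 76 x 76 x 16 mm with a round recess 55 mm across; recess 10 mm deep, its floor 6 mm above this body's origin. Origin: centre of the block's underside, 4 mm above the worktop; z up; fixed in the orange tray.
- holder_tube: grey holder with a dark recess floor for the tube canister: block 62 x 62 x 16 mm with a round recess 40 mm across; recess 10 mm deep, its floor 6 mm above this body's origin. Origin: centre of the block's underside, 4 mm above the worktop; z up; fixed in the orange tray.
- holder_slides: grey holder with a dark recess floor for the slide box: block 58 mm (its x) by 114 mm (its y), 16 mm high, with a rectangular recess 44 mm (x) by 98 mm (y); the slide box lies with its length along this y, either way round; recess 10 mm deep, its floor 6 mm above the origin. Origin: centre of the block's underside, 4 mm above the worktop; z up; fixed in the orange tray.
Not all that is in view belongs to the job. Leave any brown or green look-alike of the holder_slides alone.

How it is judged:
At the end, for the whole second after the job is handed in: Each lidded container stands upright (0.12 rad) and at rest on its own recess floor (within 3.5 mm), centred within 10 mm (slide box 11 mm, its length along the recess within 0.25 rad); the open jar and open slide box stand upright within 30 mm of where they began (horizontal distance between jar_large and holder_large below 0.01 m and z of jar_large in the frame of holder_large below 0.0095 m and angle between each of jar_large, jar_small, tube_can, slide_box, open_jar, open_slides's own z axis and vertical below 0.12 rad and linear speed of each of jar_large, jar_small, tube_can, slide_box below 0.02 m/s and horizontal distance between jar_small and holder_small below 0.01 m and z of jar_small in the frame of holder_small below 0.0095 m and horizontal distance between tube_can and holder_tube below 0.01 m and z of tube_can in the frame of holder_tube below 0.0095 m and horizontal distance between slide_box and holder_slides below 0.011 m and z of slide_box in the frame of holder_slides below 0.0095 m and angle between the x axis of slide_box and the y axis of holder_slides, either way round below 0.25 rad and distance of each of open_jar, open_slides from where it was at the start of the episode below 0.03 m); the robot touches nothing.
It fails at once if the open jar is moved more than 30 mm or tipped over (distance of open_jar from where it was at the start of the episode above 0.03 m or angle between open_jar's own z axis and vertical above 0.5 rad).
It fails at once if the open slide box is moved more than 30 mm or tipped over (distance of open_slides from where it was at the start of the episode above 0.03 m or angle between open_slides's own z axis and vertical above 0.5 rad).
It also fails if it takes over 112 s, if anything falls off the work surface, if the arm or the gripper's body presses on something with over 40 N, if the wrist force passes 120 N, or if a joint passes its speed limit or range.

### The arm

A 6-joint arm with a two-finger parallel gripper is mounted at the origin on the work surface. World frame = base frame: x ahead of the robot, y to its left, z up, the work surface at z = 0. Lengths are in m, angles in rad, forces in N, time in s.
With the tool pointing down it reaches from about 0.4 to 0.825 m from the base axis. Payload 7 kg.
Tool frame: the origin (TCP) lies midway between the tips of the shut fingers; the grasp point (between the pads) lies 19 mm behind it (grip_point_offset is the distance from the TCP to the grasp point, in m); z points along the fingers, y is the line along which they close (so a half turn about z gives the same grasp; the last joint's range is limited). The gripper opens to 88 mm and grips with 3 to 60 N. Pads are 19 mm wide; open, the fingers measure 130 mm over their backs; the gripper's body (78 mm by 193 mm) begins 47 mm behind the grasp point.
Start: joints at [1.509, 0.359, 0.012, 0, -1.224, -0.288], TCP at [0.231, 0.634, 0.227] pointing down, gripper open.
Joint ranges: [-3.07, 3.07], [-1.43, 2.12], [-1.02, 1.25], [-3.03, 1.67], [-3.05, -0], [-3.03, 3.03]. Speed limits (rad/s): [2.39, 2.39, 3.01, 3.14, 3.14, 3.14].

### API

Orientations are given as [roll, pitch, yaw] about the fixed x, y, z axes, in that order (R = Rz(yaw) Ry(pitch) Rx(roll)).
In Python, from station import get_state, grab_frame, camera_params, job_done, grip_point_offset gives the robot as it stands.
- The arm moves only by the shell command python3 -m creep 'ROWS' [FORCE]. ROWS is JSON, a list that holds one entry, the list of rows, each a list of 7 numbers: the finger opening in cm, from 0 to 8.76, then the shift along the tool's x, y, z in cm, then the turn, a rotation vector about the tool's x, y, z in rad. In form: [[[fingers, tx, ty, tz, wx, wy, wz], ...]]. A call has 1 to 20 rows; each row is the pose to reach, as a shift and turn from the pose commanded when the call began, along the tool's axes at that moment; what a row does not reach only later rows make up. A row lasts 1/8 s, in which the tool goes at most 62.5 mm and 10.7 degrees, less where a joint would pass 70% of its speed; a pose out of reach is approached as far as the arm can. A call with a gripper value outside its range is refused whole. The fingers move at their own pace and stop on an object; FORCE is the grip in N (left out, the last holds). Time passes only in rows, so rows that repeat a pose let the fingers close. It gives the time, the measured TCP pose, the force, the opening and the grip force at its end, in the units of the state.
- get_state(): the state, without advancing time (a new reading comes with each control period).
- grab_frame(name): name is "side" or "top" or "wrist"; returns the picture (384x512x3 uint8, blue, green, red); there is no depth.
- camera_params(name): a dict with "vertical_fov" (degrees; the focal length in pixels is half the picture's height over the tangent of half this angle, whatever the lens; pixels are square), "cx", "cy" (the principal point, pixels), "view" (4x4, takes a point from world to camera coordinates). Camera axes: x right, y down, z forward; pixel columns grow to the right and rows downward; lengths in m; the calibration is good to about 2 mm. A picture is of the moment at which its call begins: read the wrist's pose just before it. camera_params takes no time and is no camera call; for the wrist camera it gives the pose at the moment of the call.
- job_done(): hands the job in; it is judged then, once.
The state is a dict: "t": time; "q": joint angles; "qd": joint speeds; "joint_efforts": joint torques, N m; "eef_pos": TCP position; "ee_rot": TCP orientation; "force": force on the tool from outside, world axes, zero at the start; "moment": the same for the moment, N m; "width": finger opening in m; "gripper_force": force on a finger pad.
Only numpy, scipy, OpenCV 4.12 (cv2) and the standard library are available. Lean on these libraries where they do the work, as an engineer would, in place of code of your own. Each camera call takes 0.05 s, during which the arm holds its last target. There are 200 camera calls.

## Working session

There is one attempt and no reset: what is moved stays moved. The work goes in short steps, Python scripts to look and compute and a shell command to move; the robot and the scene stay as the last step left them, time stands still between calls to the robot, and variables do not carry over. Pictures are saved under pics/ and viewed, at most 14 in all, crops included, and the job is handed in when it is done.

```bash
ls; mkdir -p pics; python3 - <<'E'
from station import *
import cv2
print(get_state(), grip_point_offset)
for n in ("top","side"):
    cv2.imwrite(f"pics/{n}0.png",grab_frame(n)); p=camera_params(n); print(n,p)
E
```

```text
pics
{'t': 0.0, 'q': array([ 1.50911947e+00,  3.59355655e-01,  1.10477500e-02, -3.68200718e-04,
       -1.22410440e+00, -2.88118073e-01]), 'qd': array([-0.00066256, -0.00031391,  0.00060017, -0.00055714, -0.0003235 ,
       -0.00216574]), 'joint_efforts': array([ 2.01142997e-03, -5.82726932e+01,  2.93052131e+01,  6.99669465e+00,
        7.07954750e-03, -1.52750772e-04]), 'eef_pos': array([0.23116527, 0.63364822, 0.2256348 ]), 'ee_rot': array([ 3.13994492e+00, -1.27359698e-04, -3.49920215e-01]), 'force': array([ 0.10615732, -0.05696437, -1.11986965]), 'moment': array([-0.00688254,  0.01526471,  0.02683027]), 'gripper_force': 0.0, 'width': 0.08753485430905557} 0.0188
top {'vertical_fov': 50.038440243850516, 'cx': 256.27131137011617, 'cy': 187.408821745775, 'view': array([[ 8.97170282e-04, -9.99807763e-01, -1.95865233e-02,
        -5.38658060e-02],
       [-9.92162107e-01,  1.55745208e-03, -1.24947700e-01,
         5.47449195e-01],
       [ 1.24954186e-01,  1.95451056e-02, -9.91969980e-01,
         1.37835665e+00],
       [ 0.00000000e+00,  0.00000000e+00,  0.00000000e+00,
         1.00000000e+00]])}
side {'vertical_fov': 55.13743966671624, 'cx': 255.3730155519531, 'cy': 192.54820125824756, 'view': array([[-0.99662986, -0.08180777,  0.00603463,  0.54385764],
       [-0.06586794,  0.75425232, -0.65327242,  0.11814106],
       [ 0.04889113, -0.65146829, -0.75709889,  1.05186312],
       [ 0.        ,  0.        ,  0.        ,  1.        ]])}
```

```bash
python3 - <<'E'
import cv2
for n in ("top","side"):
    a=cv2.imread(f"pics/{n}0.png"); cv2.imwrite(f"pics/{n}0b.png",cv2.resize(a,(800,600),interpolation=cv2.INTER_CUBIC))
E
```

```text
(no output)
```

View pics/top0b.png

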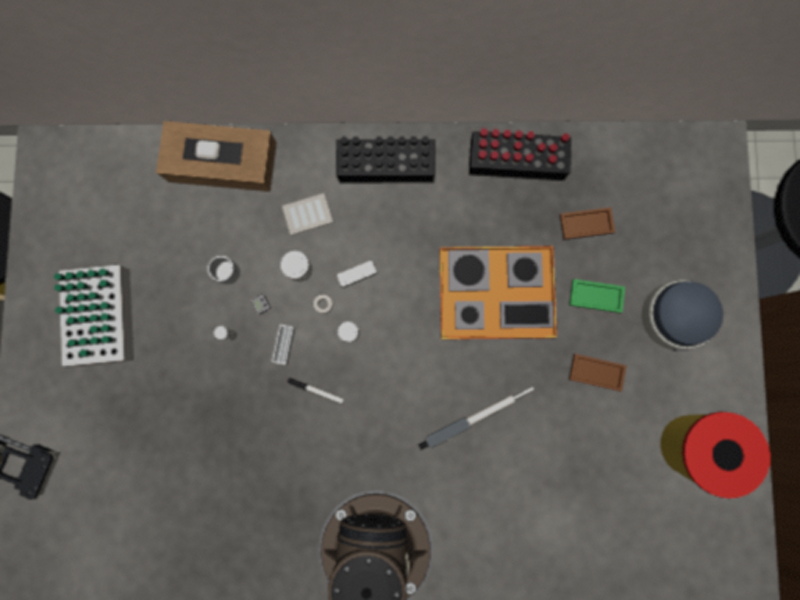

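View pics/side0b.png

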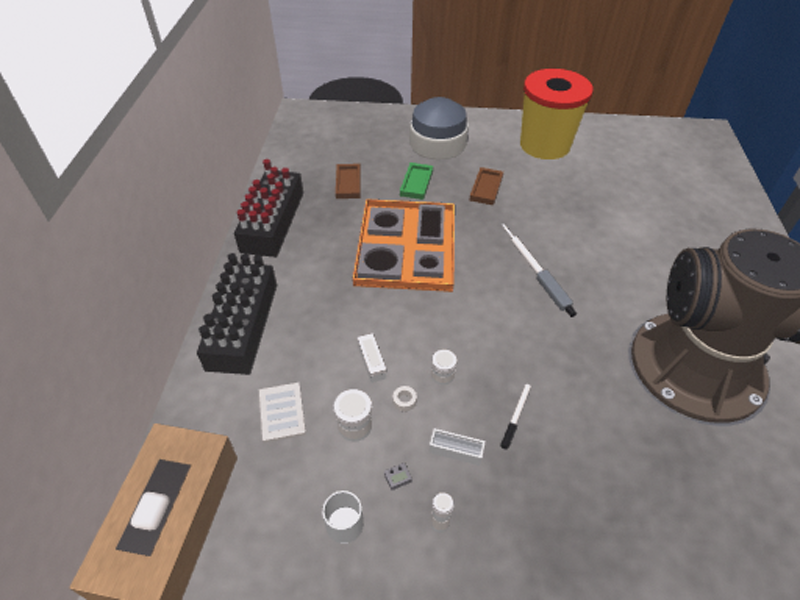

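Top view (800 px scale), with the candidates:
- **Jars:** the lidded large jar is at (294,264). The look-alike at (221,268) shows an open rim, so it is the open jar.
- **Slide boxes:** the plain white closed box is at (357,273). The one at (283,344) shows slides, so it is the open box.
- **Other containers:** the small jar is at (347,331) and the tube can at (221,332). The ring at (322,303) is a distractor.
- **Tray holders:** large (468,270), small (525,269), tube (470,315) and slides (526,315).

I'll confirm these in one enlarged crop and triangulate.

```bash
cat > h.py <<'E'
import numpy as np, cv2
from station import *
def cam(n):
    p=camera_params(n); f=192/np.tan(np.radians(p["vertical_fov"]/2)); V=p["view"]
    return np.array([[f,0,p["cx"]],[0,f,p["cy"]],[0,0,1]]),V[:3,:3],V[:3,3]
def ray(c,uv):
    K,R,t=c; d=R.T@np.linalg.inv(K)@np.array([*uv,1.]); return -R.T@t,d
def onplane(c,uv,z):
    o,d=ray(c,uv); return o+d*(z-o[2])/d[2]
def tri(c1,u1,c2,u2):
    o,d=ray(c1,u1);p,e=ray(c2,u2); s=np.linalg.lstsq(np.c_[d,-e],p-o,rcond=None)[0]
    a,b=o+d*s[0],p+e*s[1]; return (a+b)/2,np.linalg.norm(a-b)
def proj(c,P):
    K,R,t=c; q=K@(R@np.asarray(P,float)+t); return q[:2]/q[2]
E
python3 - <<'E'
from h import *
T,S=cv2.imread("pics/top0.png"),cv2.imread("pics/side0.png")
a=T[148:258,125:255]; b=S[205:355,195:325]
A=cv2.resize(a,None,fx=3.05,fy=3.05,interpolation=3);B=cv2.resize(b,None,fx=3.05,fy=3.05,interpolation=3)
m=np.zeros((max(A.shape[0],B.shape[0]),A.shape[1]+B.shape[1],3),np.uint8);m[:A.shape[0],:A.shape[1]]=A;m[:B.shape[0],A.shape[1]:]=B
cv2.imwrite("pics/crop1.png",m)
for n,I,roi in(("top",T,(148,258,125,255)),("side",S,(205,355,195,325))):
    g=I.min(2).copy(); M=np.zeros_like(g); r=roi; M[r[0]:r[1],r[2]:r[3]]=g[r[0]:r[1],r[2]:r[3]]>185
    k,l,s,c=cv2.connectedComponentsWithStats(M)
    for i in range(1,k):
        if s[i,4]>15: print(n,s[i],c[i].round(1))
    # dark recess floors, orange tray
    hsv=cv2.cvtColor(I,cv2.COLOR_BGR2HSV); O=cv2.inRange(hsv,(5,130,100),(22,255,255))
    k,l,s,c=cv2.connectedComponentsWithStats(O); i=1+np.argmax(s[1:,4]); x,y,w,h=s[i,:4]; print(n,"tray",s[i])
    D=np.zeros_like(g); D[y:y+h,x:x+w]=I[y:y+h,x:x+w].max(2)<60
    k,l,s,c=cv2.connectedComponentsWithStats(D)
    for i in range(1,k):
        if s[i,4]>40: print(n,"floor",s[i],c[i].round(1))
E
```

```text
top [180 162  16  15 177] [187.8 168.6]
top [140 169   8  10  58] [143.4 173. ]
top [217 168  23  14 147] [227.7 174.5]
top [217 207  11  11  88] [222.1 211.7]
top [138 210   6   6  31] [140.6 212.5]
top tray [ 281  158   75   59 2021]
top floor [291 164  18  18 257] [299.6 172.5]
top floor [329 166  14  14 157] [335.6 172.1]
top floor [323 195  28  12 308] [337.  200.8]
top floor [296 197  10  10  75] [300.2 201.2]
side [229 213  18  26 258] [237.4 225.8]
side [277 224  15  12 154] [283.9 229.6]
side [251 247  16  13  98] [258.4 253. ]
side [214 249  24  21 393] [225.2 259. ]
side [275 274  35  19 103] [293.1 283.8]
side [206 314  25  25 264] [219.  329.3]
side [277 316  13  12 124] [283.1 321.3]
side tray [ 226  128   65   59 1625]
side floor [269 135  13  16 182] [275.3 142.5]
side floor [240 137  14   8  87] [246.6 140.8]
side floor [234 160  20  13 191] [243.3 166.3]
side floor [269 165  11   6  50] [273.9 167.7]
```

View pics/crop1.png

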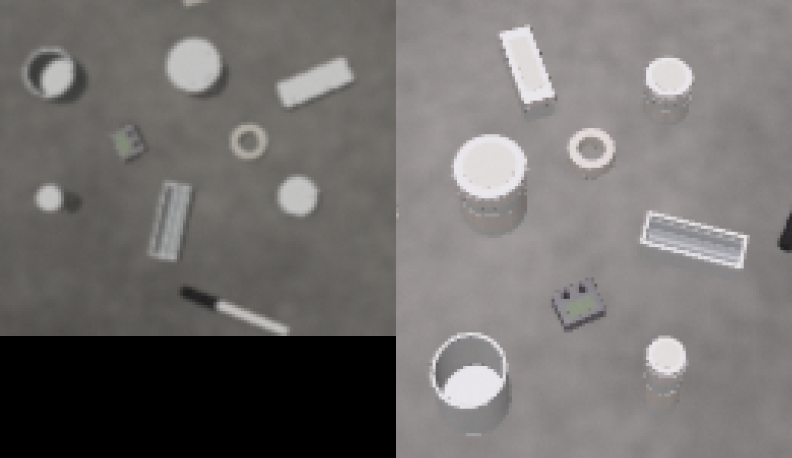

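The crop confirms it: the closed jars, can and box have white lids. The open jar at crop (50,73) and the open slides at (172,222) stay put.

```bash
python3 - <<'E'
from h import *
t,s=cam("top"),cam("side")
for n,a,b in(("large",(188.6,169.3),(225.4,259.4)),("small",(222.4,212),(284.2,229.6)),("tube",(141.1,212.6),(283.2,321.1)),("box",(228.3,174.9),(237.2,225.9)),
 ("Hlarge",(299.6,172.5),(243.3,166.3)),("Hsmall",(335.6,172.1),(246.6,140.8)),("Hslides",(337,200.8),(275.3,142.5)),("Htube",(300.2,201.2),(273.9,167.7))):
    P,e=tri(t,a,s,b); print(n,P.round(4),round(e,4),np.hypot(*P[:2]).round(3))
# slide box angle
I=cv2.imread("pics/top0.png").min(2); M=np.zeros_like(I); M[160:190,210:246]=I[160:190,210:246]>150
c,(w,h),a=cv2.minAreaRect(cv2.findNonZero(M)); b=cv2.boxPoints((c,(w,h),a)); W=[onplane(t,p,.032) for p in b]
print(c); print(np.array(W).round(4)); 
for i in range(4): d=W[(i+1)%4]-W[i]; print(np.linalg.norm(d[:2]).round(4),np.degrees(np.arctan2(d[1],d[0])).round(1))
# tray
I=cv2.imread("pics/top0.png");O=cv2.inRange(cv2.cvtColor(I,cv2.COLOR_BGR2HSV),(5,130,60),(22,255,255));O[:,:275]=0;O[:,362:]=0;O[:150]=0;O[225:]=0
r=cv2.minAreaRect(cv2.findNonZero(O));print(r, onplane(t,r[0],.022))
w=camera_params("wrist"); V=w["view"]; print("wristcam pos",-V[:3,:3].T@V[:3,3],V[:3,:3].round(2).tolist(),w["vertical_fov"],get_state()["t"])
for d in("open_jar",(50/3.05+125,73/3.05+148),.06),("open_slides",(172/3.05+125,222/3.05+148),.028): print(d[0],onplane(t,d[1],d[2]).round(3))
E
```

```text
large [0.6062 0.1745 0.0654] 0.0013 0.631
small [0.4623 0.0599 0.0493] 0.0006 0.466
tube [0.4584 0.3257 0.0826] 0.0008 0.562
box [0.5928 0.0431 0.0273] 0.0014 0.594
Hlarge [ 0.6021 -0.2048  0.0151] 0.0003 0.636
Hsmall [ 0.6033 -0.3298  0.0158] 0.0006 0.688
Hslides [ 0.5031 -0.3327  0.0132] 0.0004 0.603
Htube [ 0.5017 -0.2055  0.0167] 0.0008 0.542
(227.7071075439453, 174.49705505371094)
[[0.5903 0.0887 0.032 ]
 [0.6224 0.0122 0.032 ]
 [0.5953 0.0009 0.032 ]
 [0.5632 0.0772 0.032 ]]
0.0829 -67.2
0.0294 -157.3
0.0827 112.8
0.0294 23.1
((321.55096435546875, 183.5970458984375), (65.63444519042969, 80.20027160644531), 88.87670135498047) [ 0.561838   -0.27937831  0.022     ]
wristcam pos [0.3084373  0.606289   0.38357751] [[-0.34, -0.94, 0.0], [-0.9, 0.33, 0.3], [-0.28, 0.1, -0.95]] 65.17256684611615 0.1
open_jar [0.598 0.337 0.06 ]
open_slides [0.433 0.202 0.028]
```

The triangulation agrees with the given sizes: lid tops at about 70, 50, 85 and 32 mm, and holes spaced 100 by 126 mm, all within reach. I'll start with the tube, moving above it and checking with the wrist camera.

```bash
cat >> h.py <<'E'
from scipy.spatial.transform import Rotation as Ro
def to(x,y,z,yaw=None):
    s=get_state(); R=Ro.from_euler("xyz",s["ee_rot"]); d=R.inv().apply(np.array([x,y,z])-s["eef_pos"])*100
    w=[0,0,0] if yaw is None else (R.inv()*Ro.from_euler("xyz",[np.pi,0,yaw])).as_rotvec()
    print("to",(x,y,z),"cm",d.round(2),"n",int(np.ceil(np.linalg.norm(d)/6.25)),"rot",np.round(w,3),"t",round(s["t"],2))
E
python3 -c "
from h import *
to(.458,.326,.2)"
```

```text
to (0.458, 0.326, 0.2) cm [31.85 21.13  2.61] n 7 rot [0 0 0] t 0.1
```

```bash
python3 -m creep '[[[8.7,31.9,21.1,2.6,0,0,0],[8.7,31.9,21.1,2.6,0,0,0],[8.7,31.9,21.1,2.6,0,0,0],[8.7,31.9,21.1,2.6,0,0,0],[8.7,31.9,21.1,2.6,0,0,0],[8.7,31.9,21.1,2.6,0,0,0],[8.7,31.9,21.1,2.6,0,0,0],[8.7,31.9,21.1,2.6,0,0,0],[8.7,31.9,21.1,2.6,0,0,0]]]' 20
python3 - <<'E'
from h import *
c=cam("wrist"); I=grab_frame("wrist"); print(get_state()["eef_pos"],get_state()["ee_rot"])
for n,P in(("tube",(.4584,.3257,.085)),("large",(.6062,.1745,.07)),("open",(.598,.337,.06)),("small",(.4623,.0599,.05))):
    u=proj(c,P); print(n,u); cv2.drawMarker(I,tuple(int(round(v)) for v in u),(0,0,255),0,8)
cv2.imwrite("pics/w1.png",I)
E
```

```text
t: 1.23
eef_pos: [0.4583, 0.3275, 0.2005]
ee_rot: [-3.141, 0.0, -0.349]
force: [-0.8, 1.1, -0.7]
width: 0.0873
gripper_force: 0.0
[0.45814805 0.32766772 0.2005671 ] [-3.14140454e+00  5.96639192e-05 -3.48370114e-01]
tube [257.13717015 183.82540735]
large [371.31667204 -47.96904278]
open [192.61833095  40.31659736]
small [514.13903018  80.05149811]
```

View pics/w1.png

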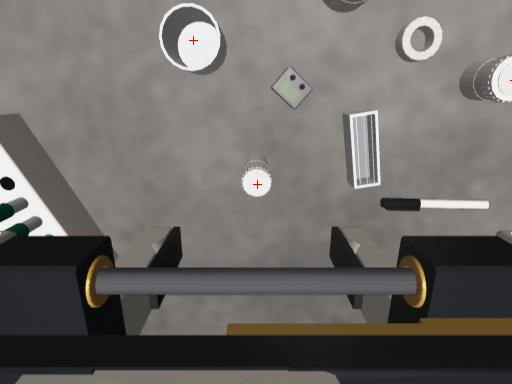

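The wrist view puts the tube lid at (256,182), within about 1 px of the prediction. Now I'll descend.

```bash
python3 -c "
from h import *
print(onplane(cam('wrist'),(256.5,182.5),.085))
to(.4587,.3257,.055)"
```

```text
[0.45971961 0.32599976 0.085     ]
to (0.4587, 0.3257, 0.055) cm [ 0.12  0.17 14.56] n 3 rot [0 0 0] t 1.27
```

```bash
python3 -m creep '[[[8.7,0.1,0.2,6,0,0,0],[8.7,0.1,0.2,11,0,0,0],[8.7,0.1,0.2,14.5,0,0,0],[8.7,0.1,0.2,14.5,0,0,0],[1,0.1,0.2,14.5,0,0,0],[1,0.1,0.2,14.5,0,0,0],[1,0.1,0.2,14.5,0,0,0],[1,0.1,0.2,14.5,0,0,0],[1,0.1,0.2,14.5,0,0,0],[1,0.1,0.2,14.5,0,0,0]]]' 20
python3 -c "
from h import *
to(.459,.326,.22);to(.502,-.205,.22);to(.502,-.205,.066)"
```

```text
t: 2.52
eef_pos: [0.459, 0.3243, 0.0556]
ee_rot: [-3.142, -0.0, -0.35]
force: [-0.2, -0.9, 0.1]
width: 0.0326
gripper_force: 0.0
to (0.459, 0.326, 0.22) cm [ -0.06  -0.16 -16.44] n 3 rot [0 0 0] t 2.52
to (0.502, -0.205, 0.22) cm [ 22.18  48.25 -16.44] n 9 rot [0 0 0] t 2.52
to (0.502, -0.205, 0.066) cm [22.18 48.25 -1.04] n 9 rot [0 0 0] t 2.52
```

```bash
python3 -m creep '[[[1,0,0,0,0,0,0],[1,0,0,0,0,0,0],[1,0,0,0,0,0,0],[1,0,0,-6,0,0,0],[1,0,0,-12,0,0,0],[1,0,0,-16.4,0,0,0],[1,22.2,48.3,-16.4,0,0,0],[1,22.2,48.3,-16.4,0,0,0],[1,22.2,48.3,-16.4,0,0,0],[1,22.2,48.3,-16.4,0,0,0],[1,22.2,48.3,-16.4,0,0,0],[1,22.2,48.3,-16.4,0,0,0],[1,22.2,48.3,-16.4,0,0,0],[1,22.2,48.3,-16.4,0,0,0],[1,22.2,48.3,-16.4,0,0,0],[1,22.2,48.3,-16.4,0,0,0]]]' 20
python3 - <<'E'
from h import *
c=cam("wrist"); I=grab_frame("wrist"); cv2.imwrite("pics/w2raw.png",I); print(get_state()["eef_pos"],get_state()["width"])
np.savez("w2.npz",K=c[0],R=c[1],t=c[2])
for n,P in(("L",(.6025,-.205,.02)),("S",(.6025,-.330,.02)),("B",(.5025,-.331,.02)),("T",(.502,-.205,.02))):
    u=proj(c,P); print(n,u); cv2.drawMarker(I,tuple(int(round(v)) for v in u),(0,0,255),0,8)
cv2.imwrite("pics/w2.png",I)
E
```

```text
t: 4.53
eef_pos: [0.5015, -0.2076, 0.219]
ee_rot: [3.141, 0.001, -0.353]
force: [-0.2, 0.4, -0.5]
width: 0.0276
gripper_force: 20.0
[ 0.50151964 -0.20646874  0.21903777] 0.027515665142435763
L [222.01989861  82.74326123]
S [329.61706071  40.35464586]
B [353.86774626 128.39631505]
T [253.14330108 165.05427457]
```

View pics/w2.png

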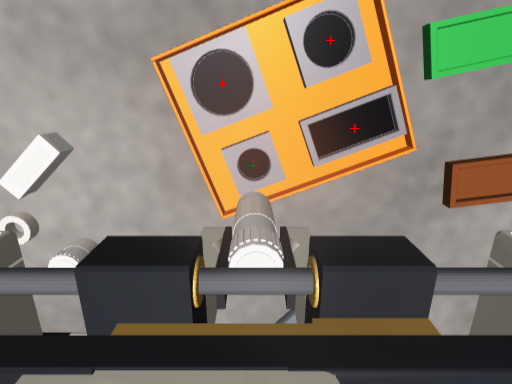

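The tray holders appear where predicted: large (222,82), small (329,40), slides (354,127), tube (253,164). The tube is held at width 27.6 mm.

```bash
python3 - <<'E'
from h import *
z=np.load("w2.npz");c=(z["K"],z["R"],z["t"]);I=cv2.imread("pics/w2raw.png")
hsv=cv2.cvtColor(I,cv2.COLOR_BGR2HSV);D=((I.max(2)<80)).astype(np.uint8);D[190:]=0
k,l,s,m=cv2.connectedComponentsWithStats(D)
for i in range(1,k):
    if s[i,4]>300:
        r=cv2.minAreaRect(cv2.findNonZero((l==i).astype(np.uint8))); print(s[i],r, onplane(c,r[0],.02).round(4), onplane(c,r[0],.010).round(4))
to(.502,-.205,.066)
E
```

```text
[ 304   11   51   56 2139] ((329.09759521484375, 38.8780517578125), (49.35091018676758, 54.973167419433594), 38.65980911254883) [ 0.6041 -0.3299  0.02  ] [ 0.6048 -0.3325  0.01  ]
[423  24   8  55 383] ((426.5, 51.0), (54.0, 7.0), 90.0) [ 0.556  -0.4262  0.02  ] [ 0.5554 -0.4315  0.01  ]
[ 194   59   45   54 1552] ((214.00003051757812, 85.00000762939453), (50.91168975830078, 42.42640686035156), 45.0) [ 0.6034 -0.1957  0.02  ] [ 0.6041 -0.1945  0.01  ]
[ 309   95   89   61 2965] ((354.3795471191406, 126.04379272460938), (36.395633697509766, 88.16970825195312), 70.01689147949219) [ 0.5049 -0.3322  0.02  ] [ 0.5029 -0.335   0.01  ]
[443 154  69  36 358] ((477.0456237792969, 171.87158203125), (27.408124923706055, 71.75914001464844), 82.99872589111328) [ 0.3993 -0.4595  0.02  ] [ 0.3943 -0.4658  0.01  ]
to (0.502, -0.205, 0.066) cm [ 1.00e-02 -1.60e-01  1.53e+01] n 3 rot [0 0 0] t 4.58
```

```bash
python3 -m creep '[[[1,0.1,-0.15,5,0,0,0],[1,0.1,-0.15,10,0,0,0],[1,0.1,-0.15,14,0,0,0],[1,0.1,-0.15,15.3,0,0,0],[1,0.1,-0.15,15.4,0,0,0],[1,0.1,-0.15,15.4,0,0,0],[6,0.1,-0.15,15.4,0,0,0],[6,0.1,-0.15,15.4,0,0,0],[6,0.1,-0.15,15.4,0,0,0],[8.7,0.1,-0.15,10,0,0,0],[8.7,0.1,-0.15,5,0,0,0],[8.7,0.1,-0.15,0,0,0,0]]]' 20
python3 - <<'E'
from h import *
c=cam("wrist"); I=grab_frame("wrist"); cv2.imwrite("pics/w3.png",I)
print(proj(c,(.503,-.2055,.095)))
to(.606,.1745,.19)
E
```

```text
t: 6.08
eef_pos: [0.5032, -0.2045, 0.2213]
ee_rot: [-3.142, -0.0, -0.35]
force: [0.9, -0.0, -0.3]
width: 0.0817
gripper_force: 0.0
[256.45040982 181.24690548]
to (0.606, 0.1745, 0.19) cm [ -3.66 -39.13   3.85] n 7 rot [0 0 0] t 6.12
```

View pics/w3.png

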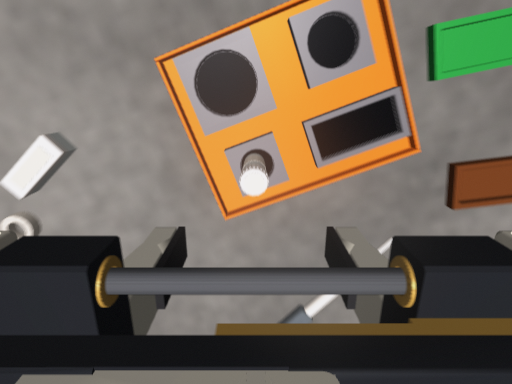

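The tube stands upright in its holder, its lid at (254,181) against the expected (256,181). Next is the large jar.

```bash
python3 -m creep '[[[8.7,-3.7,-39.1,3.8,0,0,0],[8.7,-3.7,-39.1,3.8,0,0,0],[8.7,-3.7,-39.1,3.8,0,0,0],[8.7,-3.7,-39.1,3.8,0,0,0],[8.7,-3.7,-39.1,3.8,0,0,0],[8.7,-3.7,-39.1,3.8,0,0,0],[8.7,-3.7,-39.1,3.8,0,0,0],[8.7,-3.7,-39.1,3.8,0,0,0],[8.7,-3.7,-39.1,3.8,0,0,0]]]' 25
python3 - <<'E'
from h import *
c=cam("wrist"); I=grab_frame("wrist"); u=proj(c,(.606,.1745,.07)); print(u)
D=(I.min(2)>215).astype(np.uint8); D[222:]=0
k,l,s,m=cv2.connectedComponentsWithStats(D)
for i in range(1,k):
    if s[i,4]>200:
        h=cv2.fitEllipse(cv2.findContours((l==i).astype(np.uint8),0,1)[0][0]); print(s[i],h,onplane(c,h[0],.07).round(4))
cv2.drawMarker(I,tuple(int(round(v)) for v in u),(0,0,255),0,8); cv2.imwrite("pics/w4.png",I)
to(.606,.1745,.042)
E
```

```text
t: 7.25
eef_pos: [0.6024, 0.1746, 0.1816]
ee_rot: [3.141, 0.0, -0.35]
force: [-0.4, 0.2, 0.4]
width: 0.0867
gripper_force: 0.0
[254.15424654 182.26609909]
[228   0  39  50 672] ((246.7731475830078, 23.202213287353516), (12.88620376586914, 71.6694564819336), 145.33065795898438) [0.7326 0.1345 0.07  ]
[212  12  39  51 652] ((230.5697479248047, 36.26413345336914), (12.588698387145996, 71.55046844482422), 144.71347045898438) [0.7283 0.1502 0.07  ]
[196  26  40  48 623] ((214.81173706054688, 49.127262115478516), (12.24771499633789, 70.53142547607422), 143.80189514160156) [0.7238 0.1658 0.07  ]
[182  39  33  36 396] ((195.43280029296875, 55.47636413574219), (11.232994079589844, 46.83132553100586), 140.58229064941406) [0.7248 0.1826 0.07  ]
[ 339  102   80   74 1191] ((379.451416015625, 138.7545928955078), (27.971832275390625, 110.60020446777344), 49.88572311401367) [0.6057 0.0554 0.07  ]
[ 222  150   63   60 2857] ((252.75901794433594, 179.69210815429688), (58.15449142456055, 61.46127700805664), 93.03276062011719) [0.6088 0.1749 0.07  ]
to (0.606, 0.1745, 0.042) cm [ 0.32 -0.14 13.98] n 3 rot [0 0 0] t 7.3
```

View pics/w4.png

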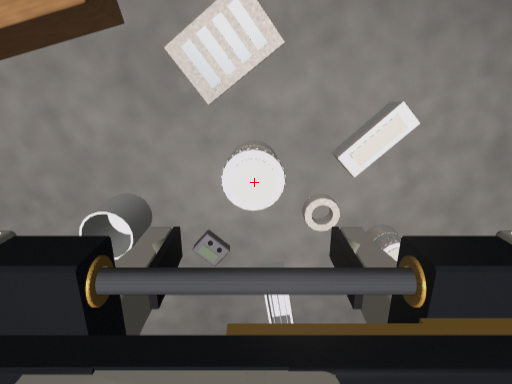

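The large jar's lid is at (253,180), so I'll use x = 0.6075. The open jar at (107,235) is well clear.

```bash
python3 -m creep '[[[8.7,0.45,-0.1,5,0,0,0],[8.7,0.45,-0.1,10,0,0,0],[8.7,0.45,-0.1,14,0,0,0],[8.7,0.45,-0.1,14,0,0,0],[4,0.45,-0.1,14,0,0,0],[4,0.45,-0.1,14,0,0,0],[4,0.45,-0.1,14,0,0,0],[4,0.45,-0.1,14,0,0,0],[4,0.45,-0.1,14,0,0,0],[4,0.45,-0.1,14,0,0,0]]]' 25
python3 -c "
from h import *
to(.6075,.175,.21);to(.604,-.2055,.21);to(.604,-.2055,.053)"
```

```text
t: 8.55
eef_pos: [0.6079, 0.1753, 0.043]
ee_rot: [-3.14, -0.001, -0.349]
force: [-1.4, -0.2, 7.7]
width: 0.0595
gripper_force: 25.0
to (0.6075, 0.175, 0.21) cm [ -0.     0.02 -16.7 ] n 3 rot [0 0 0] t 8.55
to (0.604, -0.2055, 0.21) cm [ 12.69  35.89 -16.73] n 7 rot [0 0 0] t 8.55
to (0.604, -0.2055, 0.053) cm [12.67 35.91 -1.03] n 7 rot [0 0 0] t 8.55
```

```bash
python3 -m creep '[[[4,0,0,-5,0,0,0],[4,0,0,-10,0,0,0],[4,0,0,-15,0,0,0],[4,0,0,-16.7,0,0,0],[4,12.7,35.9,-16.7,0,0,0],[4,12.7,35.9,-16.7,0,0,0],[4,12.7,35.9,-16.7,0,0,0],[4,12.7,35.9,-16.7,0,0,0],[4,12.7,35.9,-16.7,0,0,0],[4,12.7,35.9,-16.7,0,0,0],[4,12.7,35.9,-16.7,0,0,0],[4,12.7,35.9,-16.7,0,0,0]]]' 25
python3 -m creep '[[[4,0,0,0,0,0,0]]]'
python3 -c "
from h import *
to(.604,-.2055,.053)"
```

```text
t: 10.05
eef_pos: [0.6029, -0.2062, 0.2076]
ee_rot: [3.142, 0.002, -0.351]
force: [-0.4, 0.2, -2.9]
width: 0.0592
gripper_force: 25.0
t: 10.18
eef_pos: [0.6035, -0.2046, 0.2082]
ee_rot: [-3.141, 0.001, -0.349]
force: [-0.4, 0.5, -0.7]
width: 0.0592
gripper_force: 25.0
to (0.604, -0.2055, 0.053) cm [ 0.09  0.07 15.52] n 3 rot [0 0 0] t 10.18
```

```bash
python3 -m creep '[[[4,0.1,0.1,5,0,0,0],[4,0.1,0.1,10,0,0,0],[4,0.1,0.1,14,0,0,0],[4,0.1,0.1,15.5,0,0,0],[4,0.1,0.1,15.6,0,0,0],[4,0.1,0.1,15.6,0,0,0],[8,0.1,0.1,15.6,0,0,0],[8,0.1,0.1,15.6,0,0,0],[8,0.1,0.1,15.6,0,0,0],[8,0.1,0.1,10,0,0,0],[8,0.1,0.1,5,0,0,0],[8,0.1,0.1,1,0,0,0]]]' 25
python3 - <<'E'
from h import *
c=cam("wrist"); I=grab_frame("wrist"); cv2.imwrite("pics/w5.png",I)
print(proj(c,(.6035,-.2055,.08)))
D=(I.min(2)>200).astype(np.uint8); D[222:]=0
k,l,s,m=cv2.connectedComponentsWithStats(D)
for i in range(1,k):
    if s[i,4]>500: print(s[i],m[i],onplane(c,m[i],.08).round(4))
to(.462,.06,.17)
E
```

```text
t: 11.68
eef_pos: [0.6045, -0.2073, 0.2011]
ee_rot: [-3.141, -0.002, -0.35]
force: [1.3, 0.5, 0.3]
width: 0.08
gripper_force: 0.0
[254.05146187 184.64525328]
[ 224  154   62   60 2845] [254.32934974 183.65061511] [ 0.6044 -0.2061  0.08  ]
to (0.462, 0.06, 0.17) cm [-22.81 -20.24   3.5 ] n 5 rot [0 0 0] t 11.72
```

The large jar is within 1 mm of centre. Next is the small jar.

```bash
python3 -m creep '[[[8.7,-22.8,-20.2,3.5,0,0,0],[8.7,-22.8,-20.2,3.5,0,0,0],[8.7,-22.8,-20.2,3.5,0,0,0],[8.7,-22.8,-20.2,3.5,0,0,0],[8.7,-22.8,-20.2,3.5,0,0,0],[8.7,-22.8,-20.2,3.5,0,0,0],[8.7,-22.8,-20.2,3.5,0,0,0],[8.7,-22.8,-20.2,3.5,0,0,0]]]' 20
python3 - <<'E'
from h import *
c=cam("wrist"); I=grab_frame("wrist"); u=proj(c,(.462,.06,.05)); print(u)
D=(I.min(2)>200).astype(np.uint8); D[222:]=0
k,l,s,m=cv2.connectedComponentsWithStats(D)
for i in range(1,k):
    if s[i,4]>200: print(s[i],m[i],onplane(c,m[i],.05).round(4))
cv2.imwrite("pics/w6.png",I)
to(.462,.06,.023)
E
```

```text
t: 12.72
eef_pos: [0.4596, 0.06, 0.1636]
ee_rot: [3.142, -0.0, -0.351]
force: [0.5, -0.5, -0.0]
width: 0.0868
gripper_force: 0.0
[254.62707145 182.88916376]
[ 176    0   90   82 3229] [219.34190152  35.58934655] [0.5895 0.044  0.05  ]
[157 114  39  40 656] [175.51829268 133.01371951] [0.53   0.1105 0.05  ]
[ 231  160   45   42 1467] [253.65712338 180.38991138] [0.4646 0.06   0.05  ]
to (0.462, 0.06, 0.023) cm [ 0.22 -0.09 14.05] n 3 rot [0 0 0] t 12.78
```

```bash
python3 -m creep '[[[7,0.4,-0.1,5,0,0,0],[7,0.4,-0.1,10,0,0,0],[7,0.4,-0.1,14,0,0,0],[7,0.4,-0.1,14,0,0,0],[2.5,0.4,-0.1,14,0,0,0],[2.5,0.4,-0.1,14,0,0,0],[2.5,0.4,-0.1,14,0,0,0],[2.5,0.4,-0.1,14,0,0,0],[2.5,0.4,-0.1,14,0,0,0],[2.5,0.4,-0.1,14,0,0,0]]]' 20
python3 -c "
from h import *
to(.464,.06,.17);to(.604,-.330,.20);to(.604,-.330,.034)"
```

```text
t: 14.02
eef_pos: [0.464, 0.0607, 0.0247]
ee_rot: [-3.14, -0.001, -0.349]
force: [-2.1, -0.6, 9.0]
width: 0.042
gripper_force: 20.0
to (0.464, 0.06, 0.17) cm [  0.05   0.05 -14.53] n 3 rot [0 0 0] t 14.03
to (0.604, -0.33, 0.2) cm [ 26.55  31.9  -17.53] n 8 rot [0 0 0] t 14.03
to (0.604, -0.33, 0.034) cm [26.53 31.92 -0.93] n 7 rot [0 0 0] t 14.03
```

```bash
python3 -m creep '[[[2.5,0,0,-5,0,0,0],[2.5,0,0,-10,0,0,0],[2.5,0,0,-15,0,0,0],[2.5,0,0,-17.5,0,0,0],[2.5,26.6,31.9,-17.5,0,0,0],[2.5,26.6,31.9,-17.5,0,0,0],[2.5,26.6,31.9,-17.5,0,0,0],[2.5,26.6,31.9,-17.5,0,0,0],[2.5,26.6,31.9,-17.5,0,0,0],[2.5,26.6,31.9,-17.5,0,0,0],[2.5,26.6,31.9,-17.5,0,0,0],[2.5,26.6,31.9,-17.5,0,0,0],[2.5,26.6,31.9,-17.5,0,0,0],[2.5,26.6,31.9,-17.5,0,0,0]]]' 20
python3 -c "
from h import *
to(.604,-.330,.035)"
```

```text
t: 15.78
eef_pos: [0.6038, -0.3294, 0.1991]
ee_rot: [-3.141, -0.0, -0.349]
force: [-0.5, -0.3, -1.0]
width: 0.0426
gripper_force: 20.0
to (0.604, -0.33, 0.035) cm [ 0.04  0.05 16.41] n 3 rot [0 0 0] t 15.78
```

```bash
python3 -m creep '[[[2.5,0,0,5,0,0,0],[2.5,0,0,10,0,0,0],[2.5,0,0,15,0,0,0],[2.5,0,0,16.4,0,0,0],[2.5,0,0,16.5,0,0,0],[2.5,0,0,16.5,0,0,0],[6,0,0,16.5,0,0,0],[6,0,0,16.5,0,0,0],[6,0,0,16.5,0,0,0],[6,0,0,11,0,0,0],[6,0,0,6,0,0,0],[6,0,0,1,0,0,0]]]' 20
python3 - <<'E'
from h import *
c=cam("wrist"); I=grab_frame("wrist"); cv2.imwrite("pics/w7.png",I)
print(proj(c,(.604,-.330,.06)))
D=(I.min(2)>200).astype(np.uint8); D[222:]=0
k,l,s,m=cv2.connectedComponentsWithStats(D)
for i in range(1,k):
    if s[i,4]>500: print(s[i],m[i],onplane(c,m[i],.06).round(4))
to(.592,.045,.17,np.radians(-67.2))
E
```

```text
t: 17.27
eef_pos: [0.6036, -0.3305, 0.1903]
ee_rot: [3.142, -0.0, -0.35]
force: [0.8, -0.1, 0.3]
width: 0.06
gripper_force: 0.0
[254.79776979 180.16625306]
[ 234  160   42   43 1406] [254.53698435 181.14438122] [ 0.6031 -0.3294  0.06  ]
[104 200  60  22 970] [132.54948454 212.33298969] [ 0.6147 -0.1998  0.06  ]
to (0.592, 0.045, 0.17) cm [-14.28 -34.96   2.67] n 7 rot [-0.003 -0.01   0.824] t 17.32
```

View pics/w7.png

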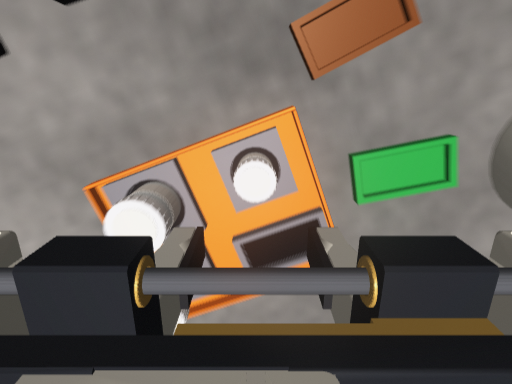

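The small jar (lid at (255,181)) and the large jar (lid at (134,222)) are both seated. Last is the slide box, approached with a yaw turn.

```bash
python3 -m creep '[[[7,-14.3,-35,2.7,0,0,0.82],[7,-14.3,-35,2.7,0,0,0.82],[7,-14.3,-35,2.7,0,0,0.82],[7,-14.3,-35,2.7,0,0,0.82],[7,-14.3,-35,2.7,0,0,0.82],[7,-14.3,-35,2.7,0,0,0.82],[7,-14.3,-35,2.7,0,0,0.82],[7,-14.3,-35,2.7,0,0,0.82],[7,-14.3,-35,2.7,0,0,0.82],[7,-14.3,-35,2.7,0,0,0.82]]]' 20
python3 - <<'E'
from h import *
c=cam("wrist"); I=grab_frame("wrist"); u=proj(c,(.592,.045,.032)); print(u)
D=(I.min(2)>170).astype(np.uint8); D[222:]=0
k,l,s,m=cv2.connectedComponentsWithStats(D)
for i in range(1,k):
    if s[i,4]>1200:
        r=cv2.minAreaRect(cv2.findNonZero((l==i).astype(np.uint8))); W=np.array([onplane(c,p,.032) for p in cv2.boxPoints(r)])
        print(s[i],r[0],W.mean(0).round(4)); e=np.diff(np.r_[W,W[:1]],axis=0)
        print(np.linalg.norm(e,axis=1).round(4),np.degrees(np.arctan2(e[:,1],e[:,0])).round(1))
cv2.imwrite("pics/w8.png",I)
print(get_state()["q"].round(2))
to(.592,.045,.016,np.radians(-67.2))
E
```

```text
t: 18.58
eef_pos: [0.5895, 0.046, 0.1616]
ee_rot: [3.141, -0.0, -1.171]
force: [-0.4, 0.9, 0.7]
width: 0.0701
gripper_force: 0.0
[253.53531519 178.61069982]
[ 237  135   31   82 2429] (252.0, 175.5) [0.594  0.0443 0.032 ]
[0.0285 0.083  0.031  0.083 ] [-157.1  113.6   22.9  -68.1]
[  61  170   67   52 3085] (93.99999237060547, 195.49998474121094) [0.7333 0.1248 0.032 ]
[0.0554 0.0648 0.0548 0.0684] [ -78.  -157.1  105.6   22.9]
[ 0.41  0.27 -0.27  0.   -1.03 -0.01]
to (0.592, 0.045, 0.016) cm [ 0.2  -0.19 14.56] n 3 rot [-0.    -0.     0.001] t 18.62
```

View pics/w8.png

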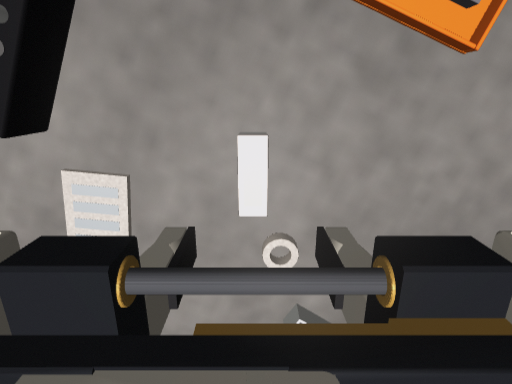

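The box at (252,175) is aligned with the fingers, and its size checks out at 83 x 30 mm.

```bash
python3 -m creep '[[[7,0.35,-0.3,5,0,0,0],[7,0.35,-0.3,10,0,0,0],[7,0.35,-0.3,14.4,0,0,0],[7,0.35,-0.3,14.5,0,0,0],[2,0.35,-0.3,14.5,0,0,0],[2,0.35,-0.3,14.5,0,0,0],[2,0.35,-0.3,14.5,0,0,0],[2,0.35,-0.3,14.5,0,0,0],[2,0.35,-0.3,14.5,0,0,0],[2,0.35,-0.3,14.5,0,0,0],[2,0.35,-0.3,14.5,0,0,0]]]' 20
python3 -c "
from h import *
to(.594,.044,.18);to(.504,-.331,.18,-np.pi/2)"
```

```text
t: 20.0
eef_pos: [0.5937, 0.0454, 0.0171]
ee_rot: [-3.141, -0.0, -1.169]
force: [-1.6, 0.4, 6.2]
width: 0.0302
gripper_force: 20.0
to (0.594, 0.044, 0.18) cm [  0.14   0.02 -16.29] n 3 rot [0 0 0] t 20.0
to (0.504, -0.331, 0.18) cm [ 31.15  22.96 -16.29] n 7 rot [-0.    -0.     0.401] t 20.0
```

```bash
python3 -m creep '[[[2,0,0,-5,0,0,0],[2,0,0,-10,0,0,0],[2,0,0,-16.3,0,0,0],[2,0,0,-16.3,0,0,0],[2,31.2,23,-16.3,0,0,0.4],[2,31.2,23,-16.3,0,0,0.4],[2,31.2,23,-16.3,0,0,0.4],[2,31.2,23,-16.3,0,0,0.4],[2,31.2,23,-16.3,0,0,0.4],[2,31.2,23,-16.3,0,0,0.4],[2,31.2,23,-16.3,0,0,0.4],[2,31.2,23,-16.3,0,0,0.4],[2,31.2,23,-16.3,0,0,0.4],[2,31.2,23,-16.3,0,0,0.4],[2,31.2,23,-16.3,0,0,0.4]]]' 20
python3 -c "
from h import *
to(.504,-.331,.0275)"
```

```text
t: 21.88
eef_pos: [0.504, -0.3308, 0.1797]
ee_rot: [-3.141, -0.0, -1.568]
force: [-0.7, 0.5, -0.7]
width: 0.0298
gripper_force: 20.0
to (0.504, -0.331, 0.0275) cm [1.000e-02 1.000e-02 1.522e+01] n 3 rot [0 0 0] t 21.88
```

```bash
python3 -m creep '[[[2,0,0,5,0,0,0],[2,0,0,10,0,0,0],[2,0,0,14,0,0,0],[2,0,0,15.2,0,0,0],[2,0,0,15.3,0,0,0],[2,0,0,15.3,0,0,0],[5,0,0,15.3,0,0,0],[5,0,0,15.3,0,0,0],[5,0,0,15.3,0,0,0],[5,0,0,10,0,0,0],[5,0,0,5,0,0,0],[5,0,0,-4,0,0,0],[5,0,0,-4,0,0,0]]]' 20
python3 - <<'E'
from h import *
from h import *
c=cam("wrist"); I=grab_frame("wrist"); cv2.imwrite("pics/w9.png",I)
D=(I.min(2)>170).astype(np.uint8); D[222:]=0
k,l,s,m=cv2.connectedComponentsWithStats(D)
for i in range(1,k):
    if s[i,4]>800:
        r=cv2.minAreaRect(cv2.findNonZero((l==i).astype(np.uint8))); W=np.array([onplane(c,p,.042) for p in cv2.boxPoints(r)])
        print(s[i],r[0],W.mean(0).round(4)); e=np.diff(np.r_[W,W[:1]],axis=0)
        print(np.linalg.norm(e,axis=1).round(4),np.degrees(np.arctan2(e[:,1],e[:,0])).round(1))
T,S=grab_frame("top"),grab_frame("side")
a=cv2.resize(T[140:240,125:365],(800,333),interpolation=3);b=cv2.resize(S[110:190,190:330],(467,267),interpolation=3)
m=np.zeros((600,800,3),np.uint8);m[:333]=a;m[333:,:467]=b; m[333:,467:]=cv2.resize(I,(333,250))[:267] if 0 else 0
m[333:583,467:800]=cv2.resize(I,(333,250)); cv2.imwrite("pics/fin.png",m)
E
```

```text
t: 23.5
eef_pos: [0.5048, -0.3324, 0.2241]
ee_rot: [-3.136, -0.002, -1.569]
force: [1.3, -0.2, -0.4]
width: 0.0498
gripper_force: 0.0
[ 244  133   26   70 1780] (256.4999694824219, 167.49996948242188) [ 0.5045 -0.3321  0.042 ]
[0.028  0.0821 0.0301 0.0821] [-179.8   90.9    0.3  -90.5]
[ 143  136   65   59 2406] (175.55516052246094, 164.4379425048828) [ 0.5983 -0.3358  0.042 ]
[0.0704 0.069  0.0747 0.0696] [-176.5   90.7    3.8  -92.8]
```

View pics/fin.png

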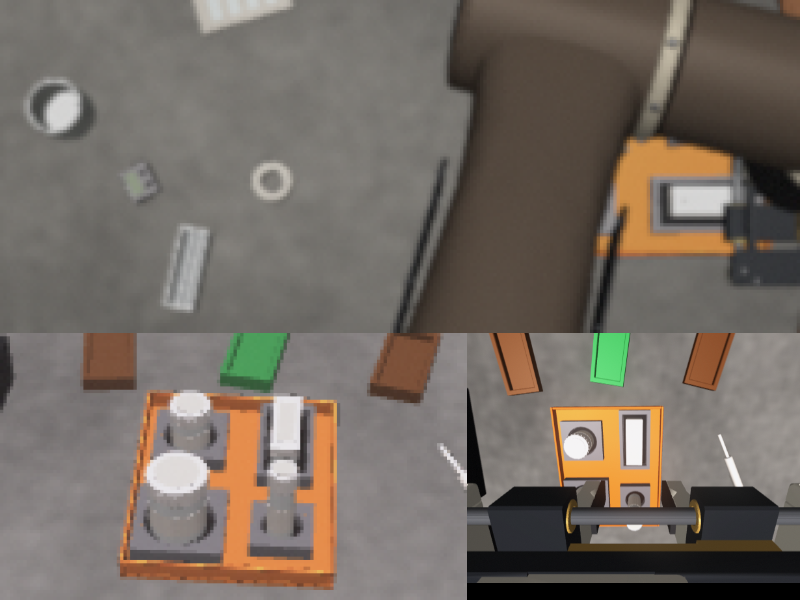

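All four containers stand in their recesses: the box is at (0.5045,-0.332) and aligned with its recess. The open jar at (55,107) and the open slide box at (186,267) haven't moved, and the robot is clear of everything, so I'm handing in.

```bash
python3 -c "
from station import *
print(job_done())"
```

```text
the job is handed in; nothing more can be done
None
```

All four lidded containers were placed in their own recesses and looked seated in the last pictures, the open jar and open slide box were left untouched, and I handed the job in at about 24 s; it returned no verdict.

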